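Ready the book-mending corner of the loans counter

TASK

Get the book-mending corner of the library counter ready: first lay the wooden-handled glue brush flat in the empty keyhole-shaped compartment of the blue tray, bristles in its wide end, and let go of it. Then open the glue bottle: press its red push-and-turn safety cap down, twist it counter-clockwise (seen from above) while it is down until it comes free, lift it straight up, and finish while still holding the cap in the gripper, level and still, at least 6 cm above the bottle's mouth and directly over it. Leave the spatula, the stamp, the roll of tape and the blue cup where they are.

Things in the scene. Friction and masses are not known exactly. Their poses are not given: they have to be found in the camera images.
- brush: Loose flat glue brush, about 60 g, 195 mm long along its x, underside flat, z up. Origin: on the underside, mid-length. Wooden handle x = -105 to +20 mm, 18 mm wide (y), 16 mm thick; then the head, 40 mm wide, 14 mm thick: steel ferrule x = 20 to 45, dark rigid bristles x = 45 to 90 mm.
- brush_grip (a point): Good place to grip the brush: on the handle, 20 mm behind the brush origin (-x), 8 mm above the underside, near its centre of mass. Axes as the brush.
- brush_tip (a point): End of the bristles, 90 mm ahead (+x) of the brush origin.
- tray: Blue tray fixed to the counter, 260 (x) x 190 mm (y). Origin: under its centre. Floor 4 mm, walls and guide blocks 16 mm above the counter. Empty keyhole compartment along x at y = +45 mm: handle channel 30 mm wide, x = -120 to -65; no walls x = -65 to +30 (room for fingers); wide head pocket 54 mm wide, x = +30 to +105 mm. Spatula lies in the other lane, y = -55 mm.
- seat (a point): Where the brush's origin comes to lie when it is laid centrally in its compartment: on the tray floor, 4 mm above the counter, at (0, +45 mm) in the tray. Axes as the tray: +x points to the wide end, where the bristles go.
- bottle: White glue bottle, yellow band, 84 mm across, in a dark steel stand (disc 124 mm across, 8 mm high), both fixed to the counter. Origin: under its centre, on the counter. The shoulder narrows to 44 mm across at 100 mm height, and the cap sits above it; a short black mark on the shoulder lies along its +x.
- mouth (a point): Centre of the rim of the bottle's neck, 120 mm above the counter, on the bottle's axis. The neck (27 mm across, 41 mm over its three bayonet ledges) is hidden under the cap at first. Turned 60 degrees, the cap lifts straight off without further pressing; it is clear of the ledges after 20 mm of lift.
- cap: Loose red push-and-turn cap, 52 mm across with 12 flat grip faces (one faces +x, then every 30 degrees), 23 mm tall, 40 g, white bar on top along +x. Origin: centre of the skirt's lower edge, 109 mm above the counter when locked (top 132), the white bar then in line with the bottle's black mark. Locked, it can neither lift nor turn; about 1.5 mm of sideways play.
- insert (a joint): Spring insert in the neck that carries the cap: how far it is pressed (m). 0 locked; pushes up 5 N at 0, 9.5 N at 0.0075, where the cap bottoms. Pressed 6 mm or more, the cap turns counter-clockwise from above: past its stops at 42 degrees, free to lift from 42 to 78 (aim at 60), hard stop at 80. It never turns clockwise.
- spatula: Bystander: spatula with black handle and steel blade, 185 mm long, 34 mm wide, lying loose in the tray's other lane. Leave it there. Origin: underside.
- stamp: Bystander: rubber stamp, 28 x 45 mm foot, 58 mm tall, loose beside the bottle. Origin: underside.
- tape: Bystander: green roll of tape lying flat, 72 mm across, 24 mm high, loose. Origin: underside.
- mug: Bystander: blue cup, 76 mm across, 90 mm tall. Origin: underside.
Things that resemble listed ones, but are neither listed nor needed, are in the scene too. Of the things shaped like the cap, the red one is meant.

How it is judged:
By the outcome, as a careful person would: the job done as asked, in the order asked, and still so for the second after the job is handed in, while the arm keeps its last pose, push and grip.
It also fails if it takes over 48 s, if anything falls off the work surface, if the arm or the gripper's body presses on something with over 40 N, if the wrist force passes 120 N, or if a joint passes its speed limit or range.

ROBOT

A 6-joint arm with a two-finger parallel gripper is mounted at the origin on the work surface. World frame = base frame: x ahead of the robot, y to its left, z up, the work surface at z = 0. Lengths are in m, angles in rad, forces in N, time in s.
With the tool pointing down it reaches from about 0.375 to 0.75 m from the base axis. Payload 9 kg.
Tool frame: the origin (TCP) lies at the centre of the arm's flange, where the gripper is bolted on; the fingertips stand 173 mm ahead of it and the grasp point (between the pads) lies 155 mm ahead of it; z points along the fingers, y is the line along which they close (so a half turn about z gives the same grasp; the last joint's range is limited). The gripper opens to 85 mm and grips with 20 to 120 N. Pads are 22 mm wide; open, the fingers measure 114 mm over their backs; the gripper's body (76 mm by 85 mm) begins 54 mm behind the grasp point. The pads swing forward as they close: fully open they stand 13 mm farther back than shut.
Start: joints at [-1.49, 0.104, 0.097, 1.564, 0, 1.353], TCP at [0.177, -0.573, 0.405] pointing down, gripper open.
Joint ranges: [-2.99, 2.99], [-0.84, 1.86], [-1.1, 1.16], [-1.84, 2.11], [-1.51, 1.56], [-3.14, 3.14]. Speed limits (rad/s): [2.22, 2.22, 2.57, 3.14, 3.14, 3.14].

INTERFACE

Orientations are given as a unit quaternion [x, y, z, w].
In Python, from bench import manip gives the robot as it stands.
- The arm moves only by the tool play_rows, never from a script. Its argument "motion" is a list that holds one entry, the list of rows, each a list of 7 numbers: the turn, a rotation vector about the tool's x, y, z in degrees, then the shift along the tool's x, y, z in m, then the opening, from -1 (shut) to 1 (fully open). In form: [[[wx, wy, wz, dx, dy, dz, jaw], ...]]. A call has 1 to 8 rows; each row shifts and turns the commanded pose from where the row before left it, along the tool's axes as they then stand; what a row does not reach is not made up. A row lasts 1/8 s, in which the tool goes at most 62.5 mm and 10.7 degrees, less where a joint would pass 70% of its speed; a pose out of reach is approached as far as the arm can. A call is refused whole if a number of a shift passes 0.0625 or a number of a turn 10.7, either way. A call with a gripper value outside its range is refused whole. The fingers move at their own pace and stop on an object; "squeeze" is the grip in N (left out, the last holds). Time passes only in rows, so rows that do not move let the fingers close. It gives the time, the measured TCP pose, the force, the opening and the grip force at its end, in the units of the state.
- manip.get_obs(): the state, without advancing time (a new reading comes with each control period).
- manip.snapshot(name): name is "side" or "top" or "wrist"; returns a dict with "frame" (480x640x3 uint8, red, green, blue), "z_map" (480x640 float32, m along the optical axis (not along the pixel's ray), 0 where there is no reading), "K" (3x3 intrinsics, pixels), "pose" (4x4, takes a point from camera to world coordinates); the wrist camera has in their place "hand_eye" (4x4, takes a point from camera to tool coordinates, whose origin is the TCP and whose axes are the flange's). Camera axes: x right, y up, looking along -z (the intrinsics and any distortion apply to the point x, -y, -z); pixel columns grow to the right and rows downward; lengths in m; the calibration is good to about 2 mm. A picture is of the moment at which its call begins: read the wrist's pose just before it.
- manip.job_done(): hands the job in; it is judged then, once.
The state is a dict: "t": time; "joints": joint angles; "joint_velocities": joint speeds; "tau": joint torques, N m; "position": TCP position; "orientation": TCP orientation; "wrist_force": force on the tool from outside, world axes, zero at the start; "moment": the same for the moment, N m; "width": opening from 0.0 (shut) to 1.0 (fully open); "grasp_force": force on a finger pad.
Only numpy, scipy, OpenCV 4.12 (cv2) and the standard library are available. Lean on these libraries where they do the work, as an engineer would, in place of code of your own. Each camera call takes 0.05 s, during which the arm holds its last target. There are 200 camera calls.

## Working session

There is one attempt and no reset: what is moved stays moved. The work goes in short steps, Python scripts to look and compute and a tool call to move; the robot and the scene stay as the last step left them, time stands still between calls to the robot, and variables do not carry over. Pictures are saved under pics/ and viewed, at most 10 in all, crops included, and the job is handed in when it is done.

Besides the shell and the picture viewer there is one more tool, called after "Request:" as a command line: name --argument value ..., lists and objects as JSON in quotes. play_rows: Moves the arm, as the interface text tells. Its arguments: {"type":"object","properties":{"motion":{"type":"array"},"squeeze":{"type":"number"}},"required":["motion"]}

```bash
mkdir -p pics; cat > h.py <<'E'
import numpy as np, cv2
from bench import manip
from scipy.spatial.transform import Rotation as R
def snap(n):
    o=manip.get_obs(); s=manip.snapshot(n)
    if n=="wrist":
        T=np.eye(4);T[:3,:3]=R.from_quat(o["orientation"]).as_matrix();T[:3,3]=o["position"]
        s["pose"]=T@np.array(s["hand_eye"])
    return s
def save(s,f): cv2.imwrite(f,cv2.cvtColor(s["frame"],cv2.COLOR_RGB2BGR))
def ray(s,px):
    px=np.atleast_2d(np.float64(px)); d=s.get("dist")
    K=np.array(s["K"]); P=np.array(s["pose"])
    v=np.c_[(px[:,0]-K[0,2])/K[0,0],-(px[:,1]-K[1,2])/K[1,1],-np.ones(len(px))]
    return P[:3,3],v@P[:3,:3].T
def onz(s,px,z):
    o,d=ray(s,px); return o+d*((z-o[2])/d[:,2])[:,None]
def deep(s,px):
    px=np.atleast_2d(np.array(px)); o,d=ray(s,px)
    return o+d*s["z_map"][px[:,1].astype(int),px[:,0].astype(int)][:,None]
E
python3 - <<'E'
from h import *
for n in ("top","side"):
    s=snap(n); save(s,f"pics/{n}0.png"); print(s.keys(),np.round(s["K"],1).tolist(),np.round(s["pose"],3).tolist())
o=manip.get_obs(); print(o)
E
```

```text
dict_keys(['frame', 'z_map', 'K', 'pose']) [[452.1, 0.0, 318.4], [0.0, 452.1, 235.6], [0.0, 0.0, 1.0]] [[0.02, 0.999, -0.03, 0.539], [-1.0, 0.019, -0.003, -0.017], [-0.003, 0.03, 1.0, 1.112], [0.0, 0.0, 0.0, 1.0]]
dict_keys(['frame', 'z_map', 'K', 'pose']) [[615.6, 0.0, 316.8], [0.0, 615.6, 238.0], [0.0, 0.0, 1.0]] [[-0.992, 0.087, -0.095, 0.466], [-0.128, -0.603, 0.788, 1.082], [0.011, 0.793, 0.609, 0.937], [0.0, 0.0, 0.0, 1.0]]
{'t': 0.1, 'joints': array([-1.48967915e+00,  1.04627909e-01,  9.65990863e-02,  1.56388924e+00,
       -6.49665920e-06,  1.35313929e+00]), 'joint_velocities': array([-6.02530834e-04,  4.46405360e-05,  3.73630743e-04,  1.24387952e-03,
        1.53125634e-03,  5.69126312e-04]), 'tau': array([ 7.53941102e-03, -5.58207929e+01,  5.04718351e+01,  1.28395835e-02,
       -9.60812213e-05, -4.52210429e-06]), 'position': array([ 0.17663541, -0.57332407,  0.40403545]), 'orientation': array([ 9.88862326e-01,  1.48832072e-01,  3.50197666e-05, -5.59780801e-04]), 'wrist_force': array([-0.12474949, -0.66880475, -0.18994492]), 'moment': array([-0.02005916, -0.01338888,  0.00927481]), 'grasp_force': 0.0, 'width': 0.9986609301705573}
```

View pics/top0.png

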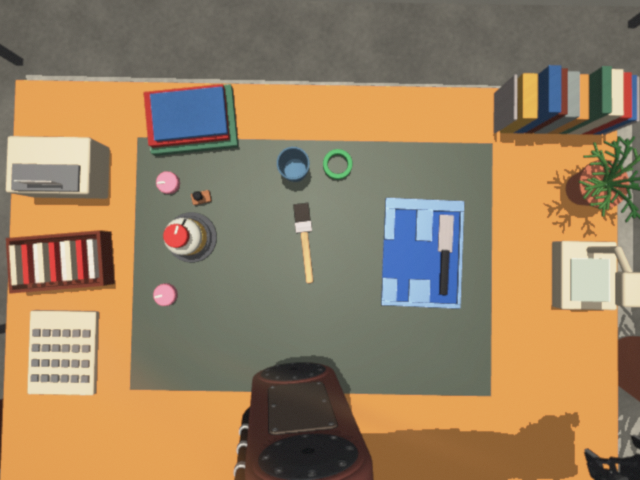

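View pics/side0.png

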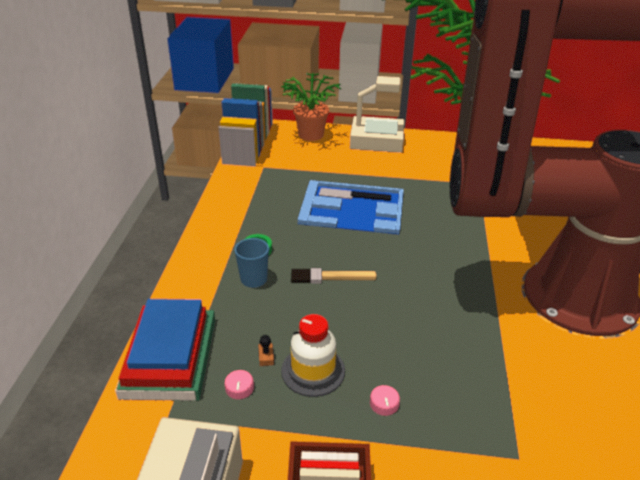

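The top view shows the brush at (304,243) with its bristles up, towards +x. The tray is at (423,252), with the empty lane on the left and its wide pocket at the top. The red cap is on the bottle at (176,236).

Things that could be mistaken for the cap: pink discs at (167,183) and (164,295), and red books at (60,260) and (190,115). Only the disc at (176,236) is red and on a bottle. The brush could only be confused with the spatula at (445,255), which has a black handle and lies in the tray.

```bash
cat > m.py <<'E'
from h import *
s=snap("top"); hsv=cv2.cvtColor(s["frame"],cv2.COLOR_RGB2HSV)
def mask(lo,hi,box):
    m=cv2.inRange(hsv,lo,hi); k=np.zeros_like(m); x0,y0,x1,y1=box; k[y0:y1,x0:x1]=m[y0:y1,x0:x1]; return k
def big(m):
    return max(cv2.findContours(m,cv2.RETR_EXTERNAL,cv2.CHAIN_APPROX_NONE)[0],key=cv2.contourArea)
# brush handle
c=big(mask((8,60,120),(30,255,255),(285,225,330,290)))
p=onz(s,c[:,0,:],0.012)[:,:2].astype(np.float32); r=cv2.minAreaRect(p); print("handle",r,cv2.boundingRect(c))
vx,vy,_,_=cv2.fitLine(p,cv2.DIST_L2,0,.01,.01).ravel(); print("dir deg",np.degrees(np.arctan2(vy,vx)))
f=mask((0,0,140),(179,70,255),(285,200,330,240)); c=big(f); p=onz(s,c[:,0,:],0.014)[:,:2].astype(np.float32); print("ferrule",cv2.minAreaRect(p))
# tray
c=big(mask((95,60,80),(125,255,255),(370,185,480,320)))
p=onz(s,c[:,0,:],0.016)[:,:2].astype(np.float32); print("tray",cv2.minAreaRect(p))
# cap
m=mask((0,150,120),(6,255,255),(155,215,200,260))|mask((172,150,120),(179,255,255),(155,215,200,260))
c=big(m); (u,v),rad=cv2.minEnclosingCircle(c); print("cap px",u,v,rad,onz(s,(u,v),0.132), deep(s,(int(u),int(v))))
save(dict(frame=cv2.resize(s["frame"][170:310,140:480],(800,330),interpolation=cv2.INTER_CUBIC)),"pics/crop1.png")
E
python3 m.py
```

```text
handle ((0.5189419388771057, 0.014420848339796066), (0.125547856092453, 0.020252423360943794), 7.818729877471924) (300, 232, 14, 52)
dir deg 7.804912
ferrule ((0.634350061416626, 0.0010447800159454346), (0.04877818748354912, 0.07792698591947556), 1.101335048675537)
tray ((0.5358448624610901, -0.26493340730667114), (0.19222472608089447, 0.2601531744003296), 88.52552032470703)
cap px 175.5 235.0 12.175895690917969 [[0.56398408 0.29636352 0.132     ]] [[0.56389858 0.29663385 0.13454069]]
```

View pics/crop1.png

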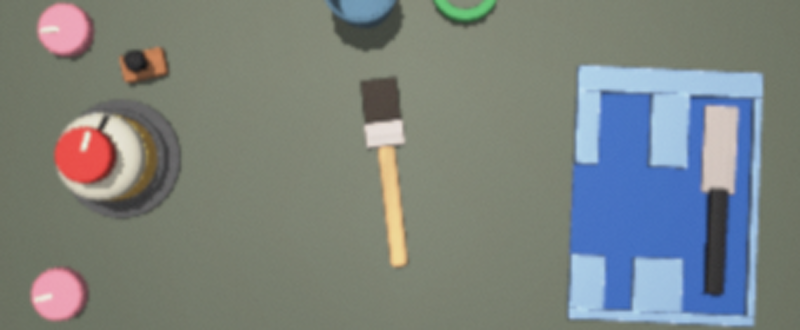

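The crop confirms the red cap on the bottle at (85,155), with the pink look-alikes on the counter. The brush is at (385,170), bristles up. The tray's wide pocket is at the top, with the spatula in the right lane. The sizes match the description: handle 125 mm, tray 260×192 mm.

I'll move over the brush.

Request:
play_rows --motion '[[[0, 0, 9.3, 0, 0, 0, 1], [0, 0, 0, 0.0367, -0.0446, 0.007, 1], [0, 0, 0, 0.0367, -0.0446, 0.007, 1], [0, 0, 0, 0.0367, -0.0446, 0.007, 1], [0, 0, 0, 0.0367, -0.0446, 0.007, 1], [0, 0, 0, 0.0367, -0.0446, 0.007, 1], [0, 0, 0, 0.0367, -0.0446, 0.007, 1], [0, 0, 0, 0.0367, -0.0446, 0.007, 1]]]'

```text
t: 1.15
position: [0.3892, -0.2274, 0.3554]
orientation: [0.998, 0.068, 0.0, 0.0]
wrist_force: [0.1, -0.8, -0.5]
width: 1.003
grasp_force: 0.0
```

Request:
play_rows --motion '[[[0, 0, 0, 0.0367, -0.0446, 0.007, 0], [0, 0, 0, 0.0367, -0.0446, 0.007, 0], [0, 0, 0, 0.0367, -0.0446, 0.007, 0], [0, 0, 0, 0.0367, -0.0446, 0.007, 0], [0, 0, 0, 0.0367, -0.0446, 0.007, 0], [0, 0, 0, 0, 0, 0, 0]]]'

```text
t: 1.9
position: [0.5407, 0.0199, 0.3193]
orientation: [0.998, 0.071, -0.001, -0.001]
wrist_force: [-0.1, -0.2, -1.1]
width: 0.496
grasp_force: 0.0
```

```bash
cat >> h.py <<'E'
def yaw(o):
    m=R.from_quat(o["orientation"]).as_matrix(); return np.degrees(np.arctan2(m[1,0],m[0,0]))
def delta(tgt,yw):
    o=manip.get_obs(); d=np.array(tgt)-o["position"]; a=np.radians(yw)
    print("t",round(o["t"],2),"pos",o["position"].round(4),"yaw",round(yaw(o),2),"q6",round(o["joints"][5],2),"w",round(o["width"],3),"F",o["wrist_force"].round(1),"g",round(o["grasp_force"],1))
    print("wz",round(yaw(o)-yw,2),"tool d",np.round([d[0]*np.cos(a)+d[1]*np.sin(a),d[0]*np.sin(a)-d[1]*np.cos(a),-d[2]],4))
E
python3 - <<'E'
from h import *
s=snap("wrist"); save(s,"pics/w1.png")
hsv=cv2.cvtColor(s["frame"],cv2.COLOR_RGB2HSV)
m=cv2.inRange(hsv,(8,60,120),(30,255,255)); c=max(cv2.findContours(m,cv2.RETR_EXTERNAL,cv2.CHAIN_APPROX_NONE)[0],key=cv2.contourArea)
p=onz(s,c[:,0,:],0.013)[:,:2].astype(np.float32); print(cv2.minAreaRect(p),cv2.boundingRect(c),cv2.contourArea(c))
delta((.541,.0175,.177),7.8)
E
```

```text
((0.5208210945129395, 0.013057015836238861), (0.12342986464500427, 0.018336191773414612), 7.865618705749512) (316, 171, 27, 164) 3617.5
t 1.95 pos [0.5402 0.0182 0.3198] yaw 8.01 q6 2.79 w 0.501 F [-0.2 -0.2  0.8] g 0.0
wz 0.21 tool d [0.0007 0.0008 0.1428]
```

View pics/w1.png

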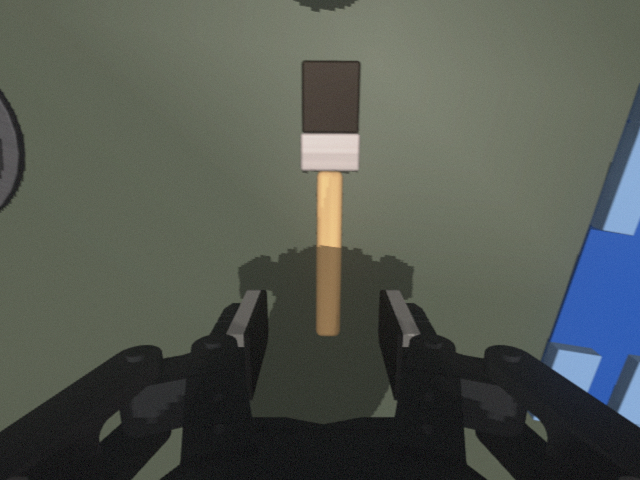

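The wrist view shows the brush between the fingers: handle at (328,255), head at (330,115), aligned to within 0.2°. I'll descend and grip.

Request:
play_rows --motion '[[[0, 0, 0.2, 0.0025, 0.0024, 0.045, 0], [0, 0, 0, 0, 0, 0.045, 0], [0, 0, 0, 0, 0, 0.04, 0], [0, 0, 0, 0, 0, 0.013, 0], [0, 0, 0, 0, 0, 0, -0.6], [0, 0, 0, 0, 0, 0, -1], [0, 0, 0, 0, 0, 0, -1], [0, 0, 0, 0, 0, 0, -1]]]' --squeeze 40

```text
t: 2.95
position: [0.5437, 0.0145, 0.1792]
orientation: [0.998, 0.066, 0.001, 0.001]
wrist_force: [-1.3, -0.2, 6.8]
width: 0.192
grasp_force: 44.3
```

Request:
play_rows --motion '[[[0, 0, 0, 0, 0, -0.04, -1], [0, 0, 9.2, 0, 0, -0.04, -1], [0, 0, 0, -0.005, 0.0587, 0, -1], [0, 0, 0, -0.005, 0.0587, 0, -1], [0, 0, 0, -0.005, 0.0587, 0, -1], [0, 0, 0, -0.005, 0.0587, 0, -1], [0, 0, 0, 0, 0, 0, -1], [0, 0, 0, 0, 0, 0, -1]]]'

```text
t: 3.95
position: [0.5164, -0.2194, 0.2577]
orientation: [1.0, -0.014, -0.0, -0.0]
wrist_force: [0.3, -0.6, -0.6]
width: 0.199
grasp_force: 43.4
```

```bash
python3 - <<'E'
from h import *
s=snap("wrist"); save(s,"pics/w2.png")
delta((.517,-.2195,.181),-1.5)
hsv=cv2.cvtColor(s["frame"],cv2.COLOR_RGB2HSV)
def cs(lo,hi,n,z):
    m=cv2.inRange(hsv,lo,hi)
    for c in sorted(cv2.findContours(m,cv2.RETR_EXTERNAL,cv2.CHAIN_APPROX_NONE)[0],key=cv2.contourArea)[::-1][:n]:
        r=cv2.minAreaRect(onz(s,c[:,0,:],z)[:,:2].astype(np.float32)); print(cv2.boundingRect(c),np.round(r[0],4),np.round(r[1],4),round(r[2],1))
zb=manip.get_obs()["position"][2]-.1792+.016
cs((8,60,100),(30,255,255),2,zb); print('blocks'); cs((95,60,150),(125,150,255),6,.016)
E
```

```text
t 4.0 pos [ 0.5166 -0.2187  0.2577] yaw -1.54 q6 2.53 w 0.193 F [ 0.2  0.4 -2. ] g 43.4
wz -0.04 tool d [0.0005 0.0008 0.0767]
(298, 213, 50, 211) [ 0.5152 -0.2193] [0.017  0.0839] 88.5
blocks
(381, 4, 85, 161) [ 0.6033 -0.2704] [0.0381 0.0743] 88.3
(224, 4, 45, 160) [ 0.6059 -0.1842] [0.019  0.0737] 88.5
(546, 4, 78, 388) [ 0.5325 -0.3585] [0.0067 0.2108] 88.4
(385, 0, 240, 3) [ 0.6406 -0.3082] [0.1124 0.0008] 88.4
(472, 410, 27, 13) [ 0.4102 -0.3176] [0.0169 0.0088] 88.4
(345, 213, 19, 35) [ 0.5322 -0.2376] [0.0192 0.0095] 5.8
```

View pics/w2.png

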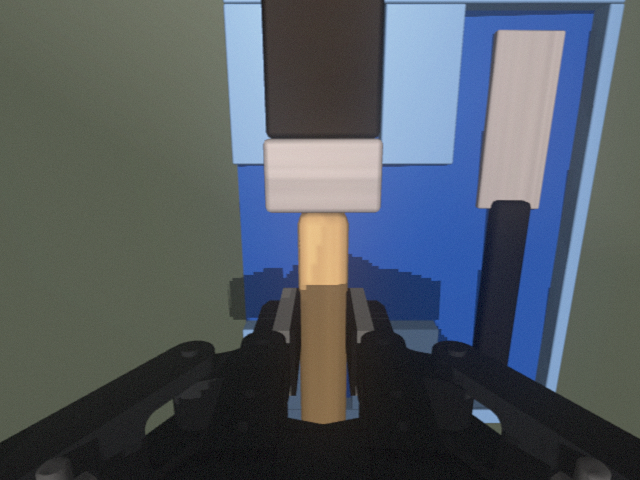

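The wrist view shows the brush head at (323,70) over the pocket and the handle at (323,300), square with the tray. It sits about 2 mm left of the lane centre. I'll lower it with that correction, then check the force.

Request:
play_rows --motion '[[[0, 0, 0, 0.0005, 0.0025, 0.035, -1], [0, 0, 0, 0, 0, 0.025, -1], [0, 0, 0, 0, 0, 0.01, -1], [0, 0, 0, 0, 0, 0.004, -1], [0, 0, 0, 0, 0, 0.001, -1], [0, 0, 0, 0, 0, 0, -1]]]'

```text
t: 4.75
position: [0.5173, -0.2222, 0.1836]
orientation: [1.0, -0.014, 0.001, 0.0]
wrist_force: [0.4, -1.0, -1.1]
width: 0.196
grasp_force: 43.4
```

Request:
play_rows --motion '[[[0, 0, 0, 0, 0, 0.0015, -1], [0, 0, 0, 0, 0, 0, -1], [0, 0, 0, 0, 0, 0, -0.2], [0, 0, 0, 0, 0, 0, -0.2], [0, 0, 0, 0, 0, -0.03, -0.2], [0, 0, 0, 0, 0, -0.06, -0.2], [0, 0, 0, 0, 0, 0, 0], [0, 0, 0, 0, 0, 0, 1]]]'

```text
t: 5.75
position: [0.5169, -0.2221, 0.2711]
orientation: [1.0, -0.014, 0.0, 0.0]
wrist_force: [-0.9, 0.1, -0.8]
width: 0.698
grasp_force: 0.0
```

```bash
python3 - <<'E'
from h import *
s=snap("wrist")
delta((.564,.2964,.36),-1.5)
t=snap("top")
save(dict(frame=np.hstack([cv2.resize(s["frame"],(400,300)),cv2.resize(t["frame"][180:320,370:480],(300,300))])),"pics/w3.png")
# cap
f=t["frame"]; hsv=cv2.cvtColor(f,cv2.COLOR_RGB2HSV)
w=cv2.inRange(hsv,(0,0,170),(179,90,255)); k=np.zeros_like(w); cv2.circle(k,(175,235),11,255,-1); y,x=np.nonzero(w&k); print(np.c_[x,y].tolist())
P=onz(t,np.c_[x,y],.132); v=np.linalg.svd(P[:,:2]-P[:,:2].mean(0))[2][0]; print(P.mean(0),np.degrees(np.arctan2(v[1],v[0])))
E
```

```text
t 5.8 pos [ 0.5166 -0.2219  0.2702] yaw -1.58 q6 2.53 w 0.776 F [ 0.5 -0.4 -0.4] g 0.0
wz -0.08 tool d [ 0.0338 -0.5193 -0.0898]
[[176, 226], [177, 226], [176, 227], [177, 227], [175, 228], [176, 228], [177, 228], [175, 229], [176, 229], [177, 229], [175, 230], [176, 230], [177, 230], [175, 231], [176, 231], [174, 232], [175, 232], [176, 232], [175, 233], [176, 233]]
[0.57583296 0.29594726 0.132     ] 169.15869272945272
```

View pics/w3.png

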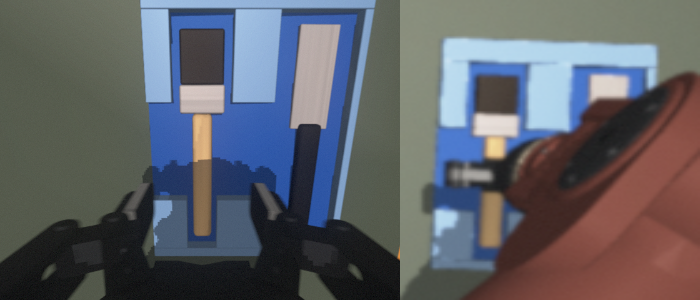

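The brush lies flat and centred in the keyhole: head at (202,65) in the pocket, handle at (202,190), and the jaws are clear of it. I'll move on to the cap.

Request:
play_rows --motion '[[[0, 0, 0, 0.0038, -0.0577, -0.01, 1], [0, 0, 0, 0.0038, -0.0577, -0.01, 1], [0, 0, 0, 0.0038, -0.0577, -0.01, 1], [0, 0, 0, 0.0038, -0.0577, -0.01, 1], [0, 0, 0, 0.0038, -0.0577, -0.01, 1], [0, 0, 0, 0.0038, -0.0577, -0.01, 1], [0, 0, 0, 0.0038, -0.0577, -0.01, 1], [0, 0, 0, 0.0038, -0.0577, -0.01, 1]]]'

```text
t: 6.85
position: [0.5593, 0.1733, 0.3513]
orientation: [0.999, 0.034, -0.003, -0.024]
wrist_force: [0.2, -0.5, 0.8]
width: 1.0
grasp_force: 0.0
```

Request:
play_rows --motion '[[[0, 0, 0, 0.0038, -0.0577, -0.01, 1], [0, 0, -10, 0, 0, 0, 1], [0, 0, -10, 0, 0, 0, 1], [0, 0, -10, 0, 0, 0, 1], [0, 0, -10, 0, 0, 0, 1], [0, 0, -10, 0, 0, 0, 1], [0, 0, 0, 0, 0, 0, 1]]]'

```text
t: 7.72
position: [0.563, 0.1997, 0.3637]
orientation: [0.882, 0.47, 0.011, -0.032]
wrist_force: [-0.2, -0.2, 0.0]
width: 1.003
grasp_force: 0.0
```

```bash
python3 - <<'E'
from h import *
s=snap("wrist"); save(s,"pics/w4.png")
delta((.564,.2964,.281),48.5)
f=s["frame"]; hsv=cv2.cvtColor(f,cv2.COLOR_RGB2HSV)
m=cv2.inRange(hsv,(0,150,80),(7,255,255))|cv2.inRange(hsv,(172,150,80),(179,255,255))
c=max(cv2.findContours(m,cv2.RETR_EXTERNAL,cv2.CHAIN_APPROX_NONE)[0],key=cv2.contourArea)
zm=np.zeros_like(m); cv2.drawContours(zm,[cv2.convexHull(c)],-1,255,-1)
d=s["z_map"]; y,x=np.nonzero(zm); P=deep(s,np.c_[x,y]); top=abs(P[:,2]-np.percentile(P[:,2],80))<.003; print("topz",np.percentile(P[:,2],80))
h=cv2.convexHull(np.c_[x,y][top].astype(np.int32)); q=onz(s,h[:,0,:],.132)[:,:2].astype(np.float32); print("circle",cv2.minEnclosingCircle(q), cv2.boundingRect(h))
w=(hsv[...,1]<90)&(hsv[...,2]>130)&(zm>0)
t2=np.zeros_like(w); t2[y[top],x[top]]=1; w&=t2; b=np.argwhere(w)[:,::-1]; B=onz(s,b,.132)[:,:2]; v=np.linalg.svd(B-B.mean(0))[2][0]; print("bar",len(b),b.mean(0),B.mean(0),np.degrees(np.arctan2(v[1],v[0])),np.ptp((B-B.mean(0))@v))
E
```

```text
t 7.78 pos [0.563  0.1997 0.364 ] yaw 55.89 q6 2.27 w 0.998 F [-0.7  0.1  0. ] g 0.0
wz 7.39 tool d [ 0.0731 -0.0634  0.083 ]
topz 0.13235164777279623
circle ((0.5647899508476257, 0.29740896821022034), 0.025852108374238014) (187, 71, 103, 106)
bar 330 [260.3        115.62424242] [0.57673605 0.29464937] 172.88794090715928 0.04692373691070096
```

View pics/w4.png

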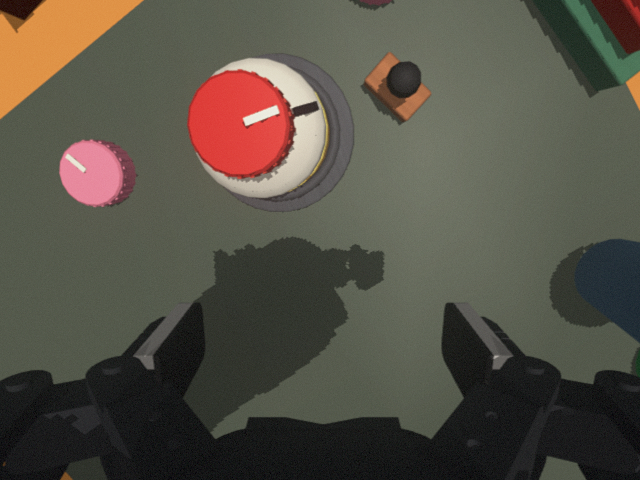

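The wrist view shows the red cap at (240,124) with its white bar from (244,122) to (279,112), in line with the black mark at (305,108). Joint 6 hit its range on the way, leaving the tool tilted and short of the target. I'll compute the corrections.

```bash
cat >> h.py <<'E'
def fix(tgt,yw):
    "rotvec (tool, deg) to level at yaw yw, then shift in the corrected tool frame"
    o=manip.get_obs(); a=np.radians(yw)
    G=np.array([[np.cos(a),np.sin(a),0],[np.sin(a),-np.cos(a),0],[0,0,-1]])
    C=R.from_quat(o["orientation"]).as_matrix()
    print("t",round(o["t"],2),"pos",o["position"].round(4),"yaw",round(yaw(o),2),"q",o["joints"].round(2),"w",round(o["width"],3),"F",o["wrist_force"].round(1),"g",round(o["grasp_force"],1))
    print("rot",np.degrees(R.from_matrix(C.T@G).as_rotvec()).round(2),"d",(G.T@(np.array(tgt)-o["position"])).round(4))
E
python3 - <<'E'
from h import *
s=snap("wrist")
f=s["frame"]; hsv=cv2.cvtColor(f,cv2.COLOR_RGB2HSV)
w=((hsv[...,1]<90)&(hsv[...,2]>130)).astype(np.uint8); k=np.zeros_like(w); cv2.circle(k,(262,116),24,1,-1); w&=k
n,l,st,ce=cv2.connectedComponentsWithStats(w); i=l[116,262]; b=np.argwhere(l==i)[:,::-1].astype(float)
B=onz(s,b,.132)[:,:2].astype(np.float32); print(len(b),cv2.minAreaRect(B)); v=np.linalg.svd(B-B.mean(0))[2][0]; print(B.mean(0),np.degrees(np.arctan(v[1]/v[0])))
k=((hsv[...,2]<70)).astype(np.uint8); n,l,st,ce=cv2.connectedComponentsWithStats(k); i=l[107,307]; print("mark",st[i],ce[i],onz(s,ce[i],.1))
fix((.5645,.297,.33),50)
E
```

```text
324 ((0.5769774317741394, 0.29473525285720825), (0.004355446435511112, 0.018154345452785492), 75.76516723632812)
[0.57708454 0.29469472] -13.866475
mark [292 102  26  14 200] [304.535 108.825] [[0.5965074  0.28932002 0.1       ]]
t 7.83 pos [0.5631 0.1997 0.3643] yaw 55.88 q [0.11 0.09 0.01 1.49 0.07 2.27] w 1.0 F [ 0.6  0.3 -0. ] g 0.0
rot [-2.78 -2.73  5.94] d [ 0.0755 -0.0615  0.0343]
```

Request:
play_rows --motion '[[[-1.4, -1.35, 4.95, 0, 0, 0, 1], [-1.4, -1.35, 4.95, 0, 0, 0, 1], [0, 0, 0, 0.0357, -0.0333, 0.017, 1], [0, 0, 0, 0.0357, -0.0333, 0.017, 1], [0, 0, 0, 0, 0, 0, 1]]]'

```text
t: 8.45
position: [0.5633, 0.2999, 0.3287]
orientation: [0.92, 0.393, -0.002, -0.001]
wrist_force: [-1.3, 0.7, -0.2]
width: 0.999
grasp_force: 0.0
```

```bash
python3 -c "
from h import *
fix((.5648,.2974,.281),46)"
```

```text
t 8.45 pos [0.5633 0.2999 0.3287] yaw 46.29 q [0.28 0.22 0.09 1.44 0.   2.62] w 0.999 F [-1.3  0.7 -0.2] g 0.0
rot [-0.13  0.15  0.29] d [-0.0007  0.0028  0.0477]
```

Request:
play_rows --motion '[[[0, 0, 0.3, 0, 0, 0.03, 1], [0, 0, 0, 0, 0, 0.0175, 1], [0, 0, 0, 0, 0, 0, 1], [0, 0, 0, 0, 0, 0, 1]]]'

```text
t: 8.95
position: [0.5647, 0.297, 0.2847]
orientation: [0.921, 0.39, 0.001, 0.0]
wrist_force: [0.1, 0.0, 0.2]
width: 1.0
grasp_force: 0.0
```

```bash
python3 -c "
from h import *
fix((.5648,.2974,.281),46)
s=snap('wrist'); save(s,'pics/w5.png')"
```

```text
t 8.95 pos [0.5647 0.297  0.2847] yaw 45.93 q [0.28 0.23 0.02 1.36 0.   2.62] w 1.0 F [0.1 0.  0.2] g 0.0
rot [ 0.03 -0.05 -0.07] d [ 0.0003 -0.0002  0.0037]
```

View pics/w5.png

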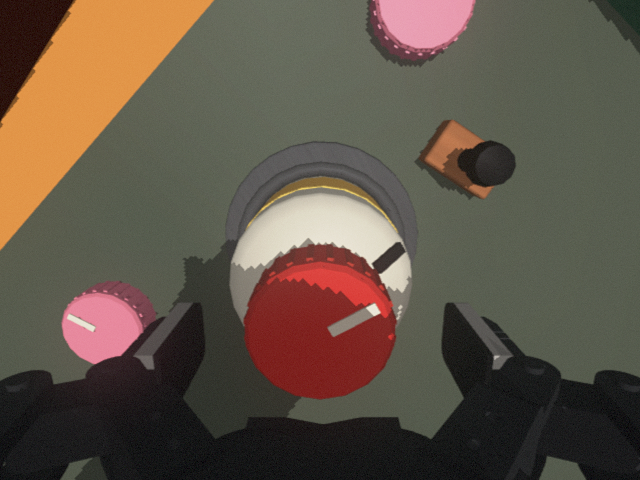

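The cap at (320,330) is centred between the pads, which are at x = 205 and 442. I'll close on it.

Request:
play_rows --motion '[[[0, 0, 0, 0.0003, 0, 0.0035, 0.5], [0, 0, 0, 0, 0, 0, 0.2], [0, 0, 0, 0, 0, 0, 0], [0, 0, 0, 0, 0, 0, -0.2], [0, 0, 0, 0, 0, 0, -0.2], [0, 0, 0, 0, 0, 0, -0.2]]]' --squeeze 60

```text
t: 9.75
position: [0.5647, 0.2976, 0.2805]
orientation: [0.921, 0.391, 0.0, -0.0]
wrist_force: [-2.0, -0.6, 4.8]
width: 0.598
grasp_force: 62.6
```

Request:
play_rows --motion '[[[0, 0, 0, 0, 0, 0.003, -0.2], [0, 0, 0, 0, 0, 0.003, -0.2], [0, 0, 0, 0, 0, 0.0015, -0.2], [0, 0, 0, 0, 0, 0, -0.2], [0, 0, 0, 0, 0, 0, -0.2]]]'

```text
t: 10.38
position: [0.5647, 0.2976, 0.2735]
orientation: [0.921, 0.391, 0.0, 0.0]
wrist_force: [-3.2, -2.3, 9.1]
width: 0.595
grasp_force: 63.2
```

Request:
play_rows --motion '[[[0, 0, 0, 0, 0, 0.001, -0.2], [0, 0, 0, 0, 0, 0.001, -0.2], [0, 0, 0, 0, 0, 0, -0.2], [0, 0, 0, 0, 0, 0, -0.2]]]' --squeeze 80

```text
t: 10.88
position: [0.5646, 0.2976, 0.2732]
orientation: [0.921, 0.391, 0.001, 0.0]
wrist_force: [-9.2, -3.5, 19.5]
width: 0.59
grasp_force: 87.3
```

Bottomed at about 19 N. Now the counter-clockwise twist.

Request:
play_rows --motion '[[[0, 0, -7.5, 0, 0, 0, -0.2], [0, 0, -7.5, 0, 0, 0, -0.2], [0, 0, -7.5, 0, 0, 0, -0.2], [0, 0, -7.5, 0, 0, 0, -0.2], [0, 0, -7.5, 0, 0, 0, -0.2], [0, 0, -7.5, 0, 0, 0, -0.2], [0, 0, -7.5, 0, 0, 0, -0.2], [0, 0, -7.5, 0, 0, 0, -0.2]]]'

```text
t: 11.88
position: [0.5654, 0.2983, 0.2733]
orientation: [0.6, 0.8, 0.002, 0.001]
wrist_force: [-2.6, 3.0, 14.6]
width: 0.587
grasp_force: 86.5
```

Request:
play_rows --motion '[[[0, 0, 0, 0, 0, 0, -0.2], [0, 0, 0, 0, 0, 0, -0.2]]]'

```text
t: 12.12
position: [0.5654, 0.2982, 0.2733]
orientation: [0.602, 0.799, 0.002, 0.001]
wrist_force: [-1.4, 2.9, 14.8]
width: 0.588
grasp_force: 86.5
```

```bash
python3 -c "
from h import *
fix((.5648,.2974,.281),106); print(manip.get_obs()['moment'])
s=snap('wrist'); save(dict(frame=s['frame'][120:480,120:520]),'pics/w6.png')"
```

```text
t 12.12 pos [0.5654 0.2982 0.2733] yaw 106.01 q [0.28 0.24 0.   1.33 0.   1.57] w 0.588 F [-1.4  2.9 14.8] g 86.5
rot [ 0.27 -0.06  0.01] d [-0.0006 -0.0008 -0.0077]
[0.51237776 0.40722707 0.0413735 ]
```

View pics/w6.png

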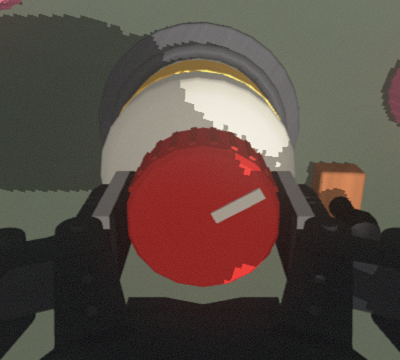

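The cap turned with the gripper: its bar is still in the same place relative to the jaws, and the yaw is +60°. I'll lift it.

Request:
play_rows --motion '[[[0, 0, 0, 0, 0, -0.005, -0.2], [0, 0, 0, 0, 0, -0.005, -0.2], [0, 0, 0, 0, 0, -0.01, -0.2], [0, 0, 0, 0, 0, -0.01, -0.2], [0, 0, 0, 0, 0, -0.02, -0.2], [0, 0, 0, 0, 0, -0.025, -0.2], [0, 0, 0, 0, 0, -0.02, -0.2], [0, 0, 0, 0, 0, 0, -0.2]]]'

```text
t: 13.18
position: [0.5651, 0.2977, 0.3681]
orientation: [0.602, 0.799, 0.001, 0.001]
wrist_force: [1.1, 0.3, -0.4]
width: 0.593
grasp_force: 84.7
```

```bash
python3 -c "
from h import *
fix((.5652,.298,.368),106)
s=snap('side'); w=snap('wrist'); save(dict(frame=np.hstack([cv2.resize(s['frame'][150:450,150:550],(400,300)),cv2.resize(w['frame'],(400,300))])),'pics/e.png')"
```

```text
t 13.18 pos [0.5651 0.2977 0.3681] yaw 105.98 q [0.28 0.22 0.15 1.5  0.   1.57] w 0.593 F [ 1.1  0.3 -0.4] g 84.7
rot [ 0.2  -0.   -0.02] d [0.0003 0.0001 0.0001]
```

View pics/e.png

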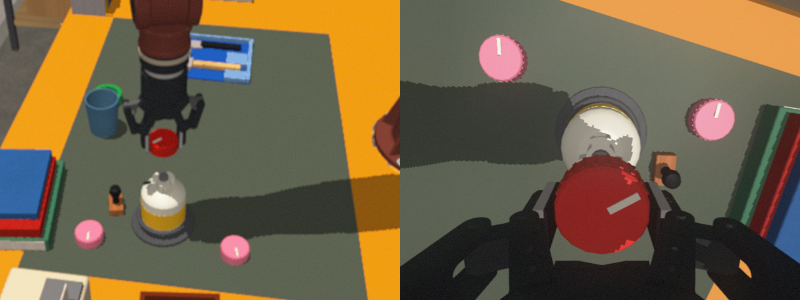

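The cap is off and held level above the open neck (side view: cap at (163,143), neck at (163,180)). The brush is in the tray and the other objects haven't moved. I'll let it settle briefly and hand in.

Request:
play_rows --motion '[[[0, 0, 0, 0, 0, 0, -0.2], [0, 0, 0, 0, 0, 0, -0.2], [0, 0, 0, 0, 0, 0, -0.2], [0, 0, 0, 0, 0, 0, -0.2]]]'

```text
t: 13.78
position: [0.5646, 0.2976, 0.3655]
orientation: [0.602, 0.799, -0.0, -0.0]
wrist_force: [-0.3, 0.5, -1.0]
width: 0.594
grasp_force: 84.7
```

```bash
python3 -c "
from h import *
print(manip.job_done())"
```

```text
the job is handed in; nothing more can be done
None
```

I handed the job in at about 14 s: the brush lies flat in the keyhole with its bristles in the wide end, and the red cap is off, held level and still about 7 cm above the bottle's mouth; no verdict came back.

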